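# Open the sample cooler to its stop and load a jar

## Robot

A 6-joint arm with a two-finger parallel gripper is mounted at the origin on the work surface. World frame = base frame: x ahead of the robot, y to its left, z up, the work surface at z = 0. Lengths are in m, angles in rad, forces in N, time in s.
With the tool pointing down it reaches from about 0.225 to 0.875 m from the base axis. Payload 3.4 kg.
Tool frame: the origin (TCP) lies between the finger pads; the fingertips stand 17 mm ahead of it and the grasp point (between the pads) lies 2 mm behind it; y points along the fingers, z is the direction in which the jaws open and shut, and the axes are right-handed (so a half turn about y gives the same grasp; the last joint's range is limited). The gripper opens to 85 mm and grips with 20 to 120 N. Pads are 22 mm wide; open, the fingers measure 114 mm over their backs; the gripper's body (76 mm by 85 mm) begins 54 mm behind the grasp point. The pads swing forward as they close: fully open they stand 13 mm farther back than shut.
Start: joints at [1.147, 0.276, 1.505, -0, 1.361, -0.121], TCP at [0.171, 0.549, 0.248] pointing down, gripper open.
Joint ranges: [-2.89, 2.89], [-0.75, 2.08], [0.22, 2.7], [-1.18, 4.32], [0.11, 2.71], [-2.7, 2.7]. Speed limits (rad/s): [2.57, 2.57, 3.14, 3.14, 3.14, 3.14].

## Interface

Orientations are given as a unit quaternion [w, x, y, z].
In Python, from rig import manip, get_image, camera_model, sign_off, spot_in, silhouettes, spot_point gives the robot as it stands.
- The arm moves only by the tool jog_arm, never from a script. Its argument "targets" is a list of rows, each a list of 3 entries, a list of its own where there are three numbers: the finger opening in m, from 0 to 0.0854, then the shift along the world's x, y, z in m, then the turn about the world's z in rad. In form: [[claw, [x, y, z], spin], ...]. A call has 1 to 10 rows; each row shifts and turns the commanded pose from where the row before left it; what a row does not reach is not made up. A row lasts 1/8 s, in which the tool goes at most 62.5 mm and 10.7 degrees, less where a joint would pass 70% of its speed; a pose out of reach is approached as far as the arm can. A call with a gripper value outside its range is refused whole. The fingers move at their own pace and stop on an object; "force" is the grip in N (left out, the last holds). Time passes only in rows, so rows that do not move let the fingers close. It gives the time, the measured TCP pose, the force and the opening at its end, in the units of the state.
- manip.get_state(): the state, without advancing time (a new reading comes with each control period).
- get_image(name): name is "scene" or "top" or "wrist"; returns (picture, depth): 420x560x3 uint8, red, green, blue; 420x560 float32, m along the optical axis (not along the pixel's ray), 0 where there is no reading.
- camera_model(name): a dict with "mtx" (3x3 intrinsics, pixels), "world_from_camera" (4x4, takes a point from camera to world coordinates). Camera axes: x right, y up, looking along -z (the intrinsics and any distortion apply to the point x, -y, -z); pixel columns grow to the right and rows downward; lengths in m; the calibration is good to about 2 mm. A picture is of the moment at which its call begins: read the wrist's pose just before it. camera_model takes no time and is no camera call; for the wrist camera it gives the pose at the moment of the call.
- sign_off(): hands the job in, once; it reports no verdict.
Trained networks look in the newest picture that a camera, given by its name, has taken for a name from the list of things; names that differ only in an ending like _2 or _b are one class to them, and where a whole thing is asked for, a point or a joint stands for the part that bears it (a point fixed in the world has none). Each returns a list of dicts, best first, with "score" (0 to 1); they miss things now and then, are a little off and sometimes report something else, mostly with a low value. They report only what shows in the picture. A call takes as long as a camera call. They do not tell look-alikes from the thing itself.
- spot_in(name, camera): "position" ([column, row] in pixels, amid what is visible of it).
- silhouettes(name, camera): "mask" (420x560 bool, what is visible of it) and "position" ([column, row] in pixels, amid what is visible of it).
- spot_point(name, camera): "position" ([column, row] in pixels: a listed point, or the origin of a listed thing).
The state is a dict: "clock": time; "qpos": joint angles; "qd": joint speeds; "effort": joint torques, N m; "position": TCP position; "ee_rot": TCP orientation; "contact_force": force on the tool from outside, world axes, zero at the start; "moment": the same for the moment, N m; "width": finger opening in m.
Only numpy, scipy, OpenCV 4.12 (cv2) and the standard library are available. Lean on these libraries where they do the work, as an engineer would, in place of code of your own. Each camera call takes 0.05 s, during which the arm holds its last target.

## Task

Open the lid of the sample cooler all the way back until it meets its stop bail, pressing it lightly home there for about a second without straining the bail, and leave it resting there. Then stand the slim sample jar upright inside the cooler's chamber, setting it down gently, not dropping it, and leave the other things on the bench alone.

Things in the scene. Friction and masses are not known exactly. Their poses are not given: they have to be found in the camera images.
- cooler: Pale grey bench-top sample cooler, fixed to the bench, an open chamber 150 (x) x 210 (y) mm and 105 mm high, walls 12 mm, chamber floor 12 mm above the bench. Origin: centre of its underside. Its x axis points from the handle side (which faces the robot) to the hinge side; z up; its yaw varies.
- lid (a joint): Angle of the cooler's lid (rad): 0 closed, grows as it opens up and away from the robot about the hinge on the far upper rim. It starts between 0 and 0.5. The stiff friction hinge holds the lid wherever it is left and resists with about 0.45 N m; the lid weighs about 0.2 to 0.4 kg. There is no latch.
- lid_hinge (a point): Point on the hinge axis, middle of the far upper rim of the cooler (75 mm along the cooler's +x, 105 mm up). The hinge axis is along the cooler's y axis.
- lid_handle (a point): Middle of the lid's grip: a steel bar 10 mm thick, 110 mm long, parallel to the hinge, on two end posts, 35 mm out from the lid panel's edge (in front of it when closed, above it when upright). At lid angle a it lies at x = -185 cos a + 6 sin a, z = 185 sin a + 6 cos a mm from the hinge in the cooler's axes. It can be pinched from above all the way, turning between the pads.
- lid_back (a point): Point 4 mm off the outer face of the lid panel (panel 150 x 210 x 12 mm), 90 mm from the hinge; it coincides with point stop_bar when the lid meets its stop.
- stop: Stop bail: a U of 8 mm dark steel rod standing up behind the hinge, its legs just outside the cooler's sides. Its cross bar stops the lid's outer face. It is clamped differently each time: the lid meets it somewhere between 1.65 and 1.95 rad. Origin on the hinge axis at the middle; its pose is measured too coarsely to press by: feel for it slowly, the contact is stiff.
- stop_bar (a point): Middle of the bail's cross bar, 91 mm from the hinge axis. Pressed home means 6 N or more on this bar for 0.3 s; more than 40 N strains it. At the grip these are about 3 and 20 N on top of the roughly 2.5 N that turn the hinge.
- sample_jar: Slim upright capped jar of amber glass, 40 mm in diameter, 80 mm high, about 0.12 kg, standing on the bench to the right of the cooler. Origin: centre of its underside; z is its axis.
- squat_jar: Bystander: squat white capped jar, 68 mm in diameter, 52 mm high. Origin: centre of its underside.
- beaker: Bystander: open glass beaker, 68 mm wide, 85 mm high. Origin: centre of its underside.
- tip_box: Bystander: grey and white box, 85 x 115 mm, 57 mm high, to the left of the cooler. Origin: centre of its underside.
There are look-alikes about, which are no part of the job. There is more than one size of the sample_jar; the one meant has the size given above.

How it is judged:
By the outcome, as a careful person would: the job done as asked, in the order asked, and still so for the second after the job is handed in, with the robot touching nothing.
It also fails if it takes over 72 s, if anything falls off the work surface, if the arm or the gripper's body presses on something with over 40 N, if the wrist force passes 120 N, or if a joint passes its speed limit or range.

## Working session

There is one attempt and no reset: what is moved stays moved. The work goes in short steps, Python scripts to look and compute and a tool call to move; the robot and the scene stay as the last step left them, time stands still between calls to the robot, and variables do not carry over. Pictures are saved under pics/ and viewed, and the job is handed in when it is done.

Besides the shell and the picture viewer there is one more tool, called after "Call:" as name([rows], argument=value, ...), one row to a line, values as JSON. jog_arm: Moves the arm, as the interface text tells. Its arguments: {"type":"object","properties":{"targets":{"type":"array","items":{"type":"array"}},"force":{"type":"number"}},"required":["targets"]}

```bash
ls; mkdir -p pics; cat > h.py <<'E'
import numpy as np, cv2
from rig import manip, get_image, camera_model, sign_off, spot_in, silhouettes, spot_point
def save(n,p): cv2.imwrite('pics/'+n+'.png',cv2.cvtColor(p,cv2.COLOR_RGB2BGR))
def ray(cam,uv,m=None):
    m=m or camera_model(cam); K=np.array(m['mtx']);T=np.array(m['world_from_camera'])
    d=np.array([(uv[0]-K[0,2])/K[0,0],-(uv[1]-K[1,2])/K[1,1],-1.]); return T[:3,3],T[:3,:3]@d
def at_depth(cam,uv,d,m=None):
    o,r=ray(cam,uv,m); return o+r*d
def at_z(cam,uv,z,m=None):
    o,r=ray(cam,uv,m); return o+r*(z-o[2])/r[2]
def cloud(cam,depth,m=None):
    m=m or camera_model(cam); K=np.array(m['mtx']);T=np.array(m['world_from_camera'])
    v,u=np.mgrid[:420,:560]; P=np.stack([(u-K[0,2])/K[0,0]*depth,-(v-K[1,2])/K[1,1]*depth,-depth],-1)
    return P@T[:3,:3].T+T[:3,3]
E
python3 - <<'E'
from h import *
for c in ['scene','top']:
    p,d=get_image(c); save(c+'0',p); np.save(c+'0.npy',d)
    m=camera_model(c); print({k:(np.round(v,3).tolist() if k in('mtx','world_from_camera') else v) for k,v in m.items()})
    for n in ['sample_jar','squat_jar','beaker','tip_box','cooler','lid']:
        print(c,n,[(np.round(r['position']).tolist(),round(r['score'],2)) for r in spot_in(n,c)])
    for n in ['lid_handle','lid_hinge','stop_bar','cooler','sample_jar']:
        print(c,'pt',n,[(np.round(r['position'],1).tolist(),round(r['score'],2)) for r in spot_point(n,c)])
print(manip.get_state())
E
```

```text
pics
{'mtx': [[503.509, 0.0, 284.193], [0.0, 503.509, 205.324], [0.0, 0.0, 1.0]], 'world_from_camera': [[0.519, -0.67, 0.531, 1.14], [0.855, 0.408, -0.32, -0.358], [-0.002, 0.62, 0.784, 1.006], [0.0, 0.0, 0.0, 1.0]]}
scene sample_jar [([231.0, 293.0], 0.82), ([190.0, 286.0], 0.78), ([196.0, 318.0], 0.73)]
scene squat_jar [([121.0, 287.0], 0.84)]
scene beaker [([175.0, 235.0], 0.86)]
scene tip_box [([391.0, 153.0], 0.96), ([299.0, 206.0], 0.59)]
scene cooler [([305.0, 217.0], 0.63)]
scene lid [([301.0, 205.0], 0.64)]
scene pt lid_handle [([275.7, 171.0], 0.72)]
scene pt lid_hinge [([323.8, 232.2], 0.72)]
scene pt stop_bar [([335.9, 224.2], 0.93), ([178.5, 249.8], 0.48)]
scene pt cooler [([305.4, 240.3], 0.7)]
scene pt sample_jar [([197.5, 323.0], 0.61), ([195.2, 294.4], 0.6), ([229.6, 298.6], 0.58)]
{'mtx': [[503.995, 0.0, 278.692], [0.0, 503.995, 211.953], [0.0, 0.0, 1.0]], 'world_from_camera': [[0.024, 0.997, -0.078, 0.438], [-1.0, 0.026, 0.013, 0.008], [0.015, 0.078, 0.997, 1.608], [0.0, 0.0, 0.0, 1.0]]}
top sample_jar [([354.0, 214.0], 0.75), ([364.0, 188.0], 0.58), ([334.0, 194.0
[... 441 characters left out ...]
), ([362.1, 188.9], 0.54), ([335.7, 194.6], 0.51)]
{'clock': 1.2, 'qpos': array([ 1.14698661e+00,  2.75888392e-01,  1.50490406e+00, -1.70278478e-05,
        1.36068789e+00, -1.21024349e-01]), 'qd': array([ 0.00039549, -0.00122177, -0.00062546, -0.00067315, -0.00020473,
       -0.00191399]), 'effort': array([-1.27979329e-03, -4.16684031e+01, -2.46098703e+01, -5.30768630e-04,
        4.93926946e-04, -2.09607128e-05]), 'position': array([0.17149061, 0.5488644 , 0.24833302]), 'ee_rot': array([ 0.69905574, -0.69898242,  0.10662474, -0.10665745]), 'contact_force': array([-0.66228032, -0.1975422 , -0.45064751]), 'moment': array([-0.00058935,  0.02231003, -0.04005307]), 'width': 0.08537019212987144}
```

View pics/scene0.png

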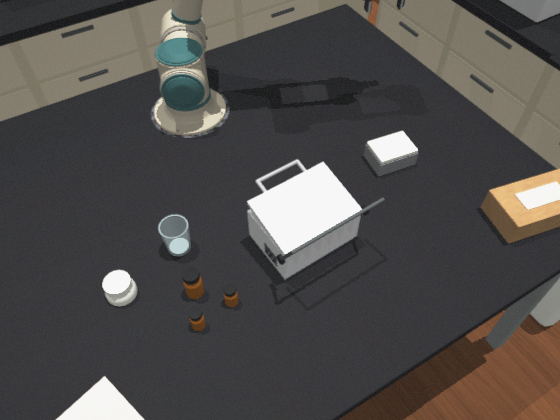

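View pics/top0.png

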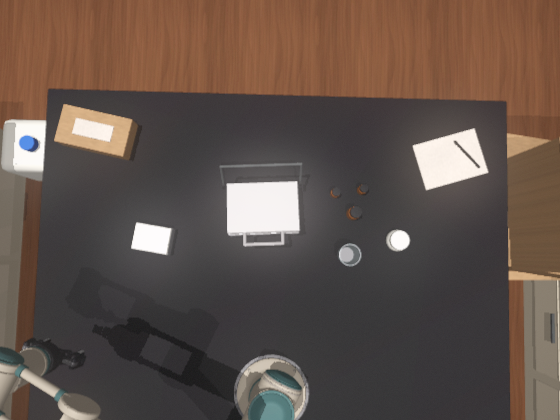

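```bash
python3 - <<'E'
from h import *
for c,pts in {'scene':[(231,293),(190,286),(196,318),(121,287),(175,235),(275.7,171),(323.8,232.2),(335.9,224.2),(391,153)],'top':[(354,214),(364,188),(334,194),(396,237),(350,258),(261,246),(263,186),(261,212)]}.items():
    d=np.load(c+'0.npy'); C=cloud(c,d)
    for u,v in pts: print(c,u,v,np.round(C[int(v),int(u)],3), d[int(v),int(u)])
    P,_=None,None
# jar heights: points in region z>0.03
for c in ['scene','top']:
    d=np.load(c+'0.npy');C=cloud(c,d)
    m=(C[...,2]>0.03)&(d>0)&(C[...,0]>0.3)&(C[...,0]<0.6)&(C[...,1]<-0.12)&(C[...,1]>-0.5)
    n,l,st,ce=cv2.connectedComponentsWithStats(m.astype(np.uint8))
    for i in range(1,n):
        if st[i,4]>30:
            Q=C[l==i]; print(c,ce[i].round(),st[i,4],np.percentile(Q,2,axis=0).round(3),np.percentile(Q,98,axis=0).round(3))
E
```

```text
scene 231 293 [ 0.643 -0.19   0.06 ] 1.0603215
scene 190 286 [ 0.58  -0.256  0.056] 1.0756238
scene 196 318 [ 0.656 -0.277  0.059] 1.0261695
scene 121 287 [ 0.502 -0.383  0.051] 1.0801692
scene 175 235 [ 0.413 -0.225  0.019] 1.2033653
scene 275.7 171 [0.464 0.025 0.15 ] 1.1530108
scene 323.8 232.2 [0.684 0.007 0.187] 1.0023199
scene 335.9 224.2 [0.64  0.073 0.116] 1.1016638
scene 391 153 [0.493 0.36  0.055] 1.3199663
top 354 214 [ 0.557 -0.241  0.083] 1.5320308
top 364 188 [ 0.641 -0.276  0.054] 1.5681629
top 334 194 [ 0.619 -0.181  0.066] 1.5533506
top 396 237 [ 0.491 -0.376  0.056] 1.5557092
top 350 258 [ 0.423 -0.244  0.   ] 1.6042109
top 261 246 [ 0.454  0.041 -0.004] 1.607512
top 263 186 [0.63  0.037 0.124] 1.4934919
top 261 212 [0.552 0.041 0.131] 1.4805661
scene [175. 232.] 825 [ 0.406 -0.258  0.032] [ 0.469 -0.198  0.087]
scene [192. 280.] 429 [ 0.553 -0.264  0.032] [ 0.587 -0.229  0.082]
scene [117. 284.] 656 [ 0.46  -0.414  0.031] [ 0.515 -0.36   0.055]
top [354. 212.] 152 [ 0.548 -0.263  0.034] [ 0.582 -0.228  0.086]
top [399. 239.] 311 [ 0.458 -0.415  0.032] [ 0.511 -0.36   0.058]
top [351. 254.] 201 [ 0.405 -0.26   0.034] [ 0.466 -0.197  0.088]
```

The scene view shows three amber jars, at scene pixels (192,283), (231,295) and (197,320). In the top view they sit at (354,213), (335,193) and (362,189). The first is the largest. The lid looks nearly closed, with its handle facing the robot and the stop bail behind. I'll crop the jars and measure both jar sizes and the lid.

```bash
python3 - <<'E'
from h import *
p=cv2.imread('pics/scene0.png'); cv2.imwrite('pics/jarcrop.png',cv2.resize(p[260:340,160:260],None,fx=6,fy=6,interpolation=cv2.INTER_CUBIC))
p=cv2.imread('pics/top0.png'); cv2.imwrite('pics/coolcrop.png',cv2.resize(p[150:260,200:320],None,fx=5,fy=5,interpolation=cv2.INTER_CUBIC))
for c in ['scene','top']:
    d=np.load(c+'0.npy');C=cloud(c,d)
    m=(C[...,2]>0.012)&(d>0)&(C[...,0]>0.53)&(C[...,0]<0.72)&(C[...,1]<-0.14)&(C[...,1]>-0.32)
    n,l,st,ce=cv2.connectedComponentsWithStats(m.astype(np.uint8))
    for i in range(1,n):
        if st[i,4]>20:
            Q=C[l==i]; h=np.percentile(Q[:,2],97); T=Q[Q[:,2]>h-0.01]
            print(c,ce[i].round(),st[i,4],np.percentile(Q,2,axis=0).round(3),np.percentile(Q,98,axis=0).round(3),'top',T.min(0).round(3),T.max(0).round(3))
    m=(C[...,2]>0.095)&(d>0)&(C[...,0]>0.4)&(C[...,0]<0.75)&(abs(C[...,1]-0.04)<0.2)
    Q=C[m]; 
    # lid panel plane
    best=None
    rng=np.random.default_rng(0)
    for _ in range(300):
        a=Q[rng.choice(len(Q),3,False)]; nn=np.cross(a[1]-a[0],a[2]-a[0]); L=np.linalg.norm(nn)
        if L<1e-5: continue
        nn/=L; k=abs((Q-a[0])@nn)<0.003
        if best is None or k.sum()>best.sum(): best=k
    R=Q[best]; ce=R.mean(0); n3=np.linalg.svd(R-ce,full_matrices=False)[2][2]; n3*=np.sign(n3[2])
    print('plane',c,len(R),ce.round(4),n3.round(4),'tilt',np.arccos(n3[2]).round(3))
    S=R[:, :2].astype(np.float32); print('rect',cv2.minAreaRect(S))
    print(np.percentile(R,[0.5,99.5],axis=0).round(3))
E
```

```text
scene [193. 282.] 500 [ 0.553 -0.265  0.015] [ 0.587 -0.229  0.082] top [ 0.549 -0.264  0.072] [ 0.588 -0.228  0.084]
scene [230. 294.] 254 [ 0.62  -0.202  0.014] [ 0.646 -0.176  0.062] top [ 0.619 -0.201  0.053] [ 0.645 -0.174  0.064]
scene [197. 318.] 274 [ 0.634 -0.287  0.015] [ 0.658 -0.261  0.062] top [ 0.63  -0.287  0.052] [ 0.658 -0.26   0.064]
plane scene 5085 [0.5701 0.035  0.13  ] [0.1794 0.0136 0.9837] tilt 0.181
rect ((0.5533474087715149, 0.032569319009780884), (0.1895892322063446, 0.23630835115909576), 5.735476970672607)
[[ 0.462 -0.068  0.115]
 [ 0.647  0.145  0.15 ]]
top [362. 188.] 91 [ 0.629 -0.285  0.015] [ 0.654 -0.261  0.064] top [ 0.631 -0.287  0.054] [ 0.657 -0.262  0.065]
top [335. 192.] 86 [ 0.616 -0.201  0.018] [ 0.642 -0.174  0.063] top [ 0.617 -0.201  0.053] [ 0.642 -0.176  0.066]
top [354. 212.] 162 [ 0.548 -0.263  0.016] [ 0.582 -0.227  0.086] top [ 0.548 -0.264  0.075] [ 0.582 -0.228  0.087]
plane top 2380 [0.5646 0.0364 0.1292] [0.1694 0.0205 0.9853] tilt 0.172
rect ((0.5528734922409058, 0.037437498569488525), (0.1935613602399826, 0.23609347641468048), 2.8231451511383057)
[[ 0.458 -0.066  0.113]
 [ 0.648  0.144  0.149]]
```

View pics/jarcrop.png

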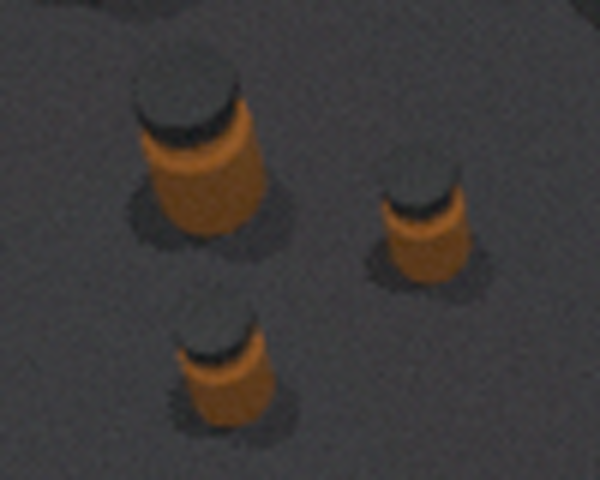

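View pics/coolcrop.png

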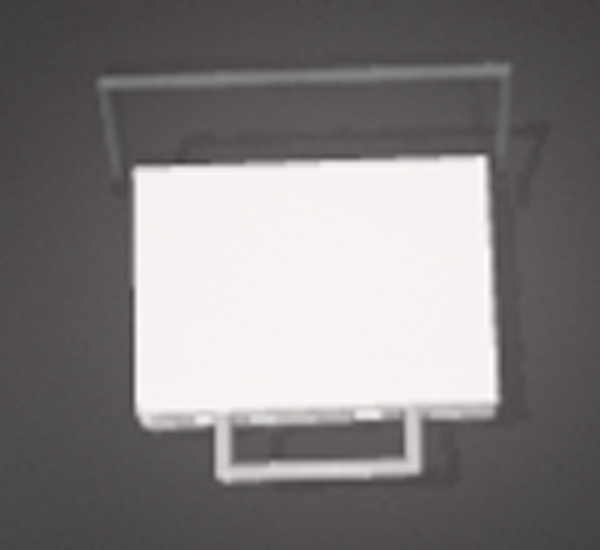

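The largest jar, at about (0.566, -0.246), is ~37 mm wide and ~83 mm tall. The two small ones are ~62 mm tall, so the first is the one meant. Next I'll fit the lid, hinge and handle.

```bash
python3 - <<'E'
from h import *
from scipy.spatial.transform import Rotation as R
for c in ['scene','top']:
    d=np.load(c+'0.npy');C=cloud(c,d)
    n3=np.array([0.174,0.015,0.985]);n3/=np.linalg.norm(n3)
    m=(d>0)&(C[...,2]>0.1)&(C[...,0]>0.4)&(C[...,0]<0.75)&(abs(C[...,1]-0.04)<0.2)
    Q=C[m]; e=Q@n3; e0=np.median(e)
    k=abs(e-e0)<0.006; P=Q[k]
    # panel edges: for y slices
    ys=np.linspace(-0.05,0.125,25); f=[];b=[]
    for y in ys:
        s=P[abs(P[:,1]-y)<0.004]; f.append(s[:,0].min()); b.append(s[:,0].max())
    print(c,'back edge',np.polyfit(ys,b,1).round(4),'b@.04',np.polyval(np.polyfit(ys,b,1),.04).round(4))
    print(np.round(f,3))
    xs=np.linspace(0.52,0.63,15); lo=[P[abs(P[:,0]-x)<0.004][:,1].min() for x in xs]; hi=[P[abs(P[:,0]-x)<0.004][:,1].max() for x in xs]
    print('sides',np.polyfit(xs,lo,1).round(3),np.polyfit(xs,hi,1).round(3),np.mean(lo).round(4),np.mean(hi).round(4))
    bar=P[(P[:,0]<0.475)]; print('bar',len(bar),bar.min(0).round(3),bar.max(0).round(3),np.polyfit(bar[:,1],bar[:,0],1).round(4),bar.mean(0).round(4))
    # bail: points behind
    q=C[(d>0)&(C[...,2]>0.06)&(C[...,0]>0.66)&(C[...,0]<0.8)&(abs(C[...,1]-.04)<.2)]; print('bail',len(q),q.min(0).round(3),q.max(0).round(3)) if len(q) else 0
# top bar pixels at z=.148
for uv in [(243.6,245),(284,243)]: print(at_z('top',uv,0.147).round(4))
for uv in [(220.3,166.5),(301.7,163.8)]: print('bailbar z.15',at_z('top',uv,0.15).round(4), at_z('top',uv,.19).round(4))
s=manip.get_state(); print(R.from_quat(s['ee_rot'][[1,2,3,0]]).as_matrix().round(3))
E
```

```text
scene back edge [-0.0597  0.6465] b@.04 0.6441
[0.501 0.502 0.502 0.465 0.463 0.461 0.462 0.461 0.46  0.461 0.459 0.459
 0.458 0.459 0.459 0.457 0.458 0.458 0.458 0.457 0.494 0.494 0.491 0.494
 0.494]
sides [ 0.06  -0.101] [0.115 0.08 ] -0.0664 0.1458
bar 211 [ 0.457 -0.027  0.142] [0.475 0.091 0.152] [-0.0353  0.4665] [0.4653 0.0335 0.1472]
bail 476 [ 0.66  -0.075  0.103] [0.697 0.161 0.193]
top back edge [-0.0629  0.6457] b@.04 0.6431
[0.501 0.501 0.501 0.463 0.46  0.46  0.459 0.459 0.459 0.459 0.459 0.459
 0.458 0.458 0.455 0.458 0.455 0.455 0.454 0.454 0.495 0.492 0.492 0.491
 0.491]
sides [ 0.058 -0.099] [0.096 0.087] -0.066 0.1427
bar 149 [ 0.454 -0.026  0.14 ] [0.475 0.09  0.153] [-0.0381  0.4638] [0.4625 0.0345 0.1466]
bail 281 [ 0.66  -0.075  0.125] [0.694 0.163 0.197]
[0.4543 0.0879 0.147 ]
[ 0.4629 -0.0287  0.147 ]
bailbar z.15 [0.681  0.1624 0.15  ] [0.6743 0.1582 0.19  ]
bailbar z.15 [ 0.6953 -0.0749  0.15  ] [ 0.6883 -0.0727  0.19  ]
[[ 0.955  0.     0.298]
 [-0.298  0.     0.955]
 [ 0.    -1.     0.   ]]
```

Lid fit results:

| Quantity | Value |
|---|---|
| Cooler yaw | about 0.065 rad |
| Lid angle | about 0.174 rad |
| Bar centre | about (0.463, 0.032, 0.143) |
| Hinge | about (0.643, 0.043, 0.105) |

Scene and top agree to within 2–3 mm. I'll move above the bar with the jaws along the cooler's x.

Call:
jog_arm([
  [0.026,[0.029,-0.0517,0],-0.12],
  [0.026,[0.029,-0.0517,0],-0.12],
  [0.026,[0.029,-0.0517,0],-0.12],
  [0.026,[0.029,-0.0517,0],-0.12],
  [0.026,[0.029,-0.0517,0],-0.12],
  [0.026,[0.029,-0.0517,0],-0.12],
  [0.026,[0.029,-0.0517,0],-0.12],
  [0.026,[0.029,-0.0517,0],-0.12],
  [0.026,[0.029,-0.0517,0],-0.12],
  [0.026,[0.031,-0.0517,0],-0.12],
], force=30)

```text
clock: 2.45
position: [0.4642, 0.0301, 0.2487]
ee_rot: [0.516, -0.515, 0.484, -0.484]
contact_force: [2.0, 0.9, 0.9]
width: 0.026
```

```bash
cat > st.py <<'E'
from h import *
from scipy.spatial.transform import Rotation as R
def pst():
    s=manip.get_state(); M=R.from_quat(s['ee_rot'][[1,2,3,0]]).as_matrix()
    print('t',round(s['clock'],2),'p',s['position'].round(4),'jawyaw',np.arctan2(M[1,2],M[0,2]).round(3),'app',M[:,1].round(3),'F',s['contact_force'].round(2),'w',round(s['width'],4),'q',s['qpos'].round(2))
    return s
E
python3 - <<'E'
from st import *
pst()
for c in ['wrist','scene']:
    p,d=get_image(c); save(c+'1',p); np.save(c+'1.npy',d); np.save(c+'1T.npy',camera_model(c)['world_from_camera'])
    for n in ['lid_handle','lid_hinge']: print(c,n,[(np.round(r['position'],1).tolist(),round(r['score'],2)) for r in spot_point(n,c)])
d=np.load('wrist1.npy'); C=cloud('wrist',d)
m=(d>0)&(abs(C[...,2]-0.146)<0.006)&(C[...,0]<0.475)&(C[...,0]>0.43)&(abs(C[...,1]-0.03)<0.04)
Q=C[m]; print(len(Q), np.median(Q,axis=0) if len(Q) else 0, Q.min(0),Q.max(0))
E
```

```text
t 2.45 p [0.4642 0.0301 0.2487] jawyaw 0.064 app [ 0.001  0.    -1.   ] F [1.99 0.93 0.86] w 0.026 q [-0.09  0.11  1.72  0.    1.31 -0.15]
wrist lid_handle [([271.3, 205.8], 0.7)]
wrist lid_hinge [([468.3, 194.9], 0.91)]
scene lid_handle [([277.2, 168.0], 0.79), ([323.4, 235.5], 0.43)]
scene lid_hinge [([323.6, 232.3], 0.9)]
1180 [0.45931244 0.03285955 0.1466787 ] [ 0.45246172 -0.00985621  0.14114237] [0.46640844 0.06996944 0.14945493]
```

View pics/wrist1.png

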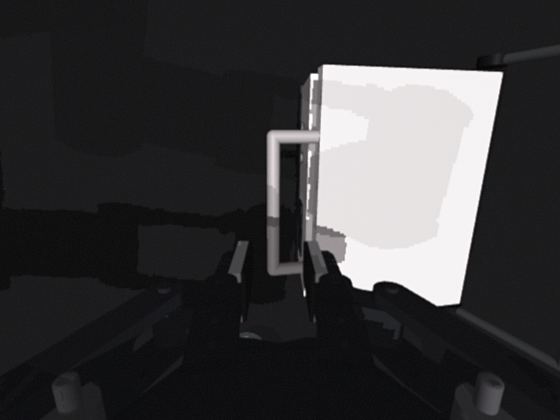

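The wrist view shows the bar at (271,206), running between the two pads, with the panel edge at column ~318. I'm descending onto the bar.

Call:
jog_arm([
  [0.026,[-0.003,0.002,-0.02],0],
  [0.026,[0,0,-0.03],0],
  [0.026,[0,0,-0.025],0],
  [0.026,[0,0,-0.02],0],
  [0.026,[0,0,-0.013],0],
  [0.026,[0,0,0],0],
])

```text
clock: 3.5
position: [0.4596, 0.0348, 0.1398]
ee_rot: [-0.517, 0.517, -0.483, 0.482]
contact_force: [0.6, -0.8, -0.9]
width: 0.0264
```

```bash
python3 - <<'E'
from st import *
pst()
p,d=get_image('wrist'); save('wrist2',p)
E
```

```text
t 3.5 p [0.4596 0.0348 0.1398] jawyaw 0.07 app [-0.002  0.    -1.   ] F [ 0.64 -0.82 -0.87] w 0.0264 q [-0.08  0.2   1.91  0.    1.04 -0.15]
```

View pics/wrist2.png

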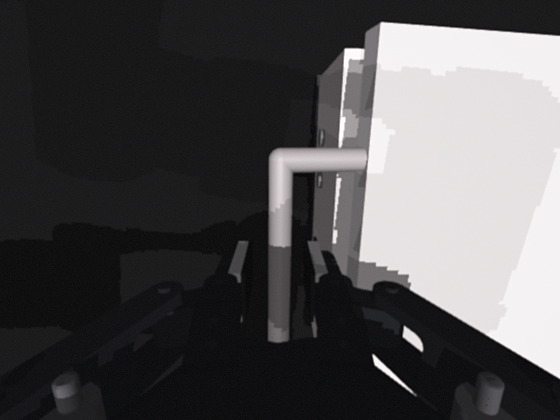

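The bar, a vertical strip at column 280, lies centred between the pads. I'll close with a light grip.

Call:
jog_arm([
  [0.006,[0,0,0],0],
  [0.006,[0,0,0],0],
  [0.006,[0,0,0],0],
  [0.006,[0,0,0],0],
], force=30)

```text
clock: 4.05
position: [0.4601, 0.034, 0.1405]
ee_rot: [0.517, -0.517, 0.483, -0.483]
contact_force: [-3.5, 1.2, 3.0]
width: 0.0088
```

```bash
python3 - <<'E'
from st import *
pst()
# plan arc (world shifts) from a0
a0=0.174; yaw=.066
f=lambda a: np.array([-.185*np.cos(a)+.006*np.sin(a), .185*np.sin(a)+.006*np.cos(a)])
seq=np.r_[np.linspace(a0,1.5,21)]
for i in range(len(seq)-1):
    dx,dz=f(seq[i+1])-f(seq[i]); print(round(seq[i+1],3),np.round([dx*np.cos(yaw),dx*np.sin(yaw),dz],4))
E
```

```text
t 4.05 p [0.4601 0.034  0.1405] jawyaw 0.068 app [-0.  0. -1.] F [-3.52  1.2   2.98] w 0.0088 q [-0.08  0.2   1.91  0.    1.04 -0.15]
0.24 [0.0029 0.0002 0.0119]
0.307 [0.0037 0.0002 0.0117]
0.373 [0.0045 0.0003 0.0114]
0.439 [0.0052 0.0003 0.0111]
0.506 [0.0059 0.0004 0.0107]
0.572 [0.0066 0.0004 0.0103]
0.638 [0.0073 0.0005 0.0099]
0.704 [0.0079 0.0005 0.0094]
0.771 [0.0085 0.0006 0.0088]
0.837 [0.0091 0.0006 0.0082]
0.903 [0.0096 0.0006 0.0076]
0.97 [0.0101 0.0007 0.0069]
1.036 [0.0105 0.0007 0.0063]
1.102 [0.0109 0.0007 0.0055]
1.168 [0.0113 0.0007 0.0048]
1.235 [0.0116 0.0008 0.0041]
1.301 [0.0118 0.0008 0.0033]
1.367 [0.012  0.0008 0.0025]
1.434 [0.0121 0.0008 0.0017]
1.5 [0.0122 0.0008 0.0009]
```

Call:
jog_arm([
  [0.006,[0.0029,0.0002,0.0119],0],
  [0.006,[0.0037,0.0002,0.0117],0],
  [0.006,[0.0045,0.0003,0.0114],0],
  [0.006,[0.0052,0.0003,0.0111],0],
  [0.006,[0.0059,0.0004,0.0107],0],
])

```text
clock: 4.68
position: [0.4819, 0.0353, 0.1978]
ee_rot: [-0.516, 0.517, -0.483, 0.482]
contact_force: [-5.1, 0.7, -2.4]
width: 0.0087
```

```bash
python3 - <<'E'
from st import *
pst()
E
```

```text
t 4.67 p [0.4819 0.0353 0.1978] jawyaw 0.068 app [-0.002 -0.    -1.   ] F [-5.08  0.71 -2.42] w 0.0087 q [-0.07  0.18  1.77 -0.    1.19 -0.14]
```

Call:
jog_arm([
  [0.006,[0.0066,0.0004,0.0103],0],
  [0.006,[0.0073,0.0005,0.0099],0],
  [0.006,[0.0079,0.0005,0.0094],0],
  [0.006,[0.0085,0.0006,0.0088],0],
  [0.006,[0.0091,0.0006,0.0082],0],
  [0.006,[0.0096,0.0006,0.0076],0],
  [0.006,[0.0101,0.0007,0.0069],0],
  [0.006,[0.0105,0.0007,0.0063],0],
])

```text
clock: 5.68
position: [0.5509, 0.0394, 0.2671]
ee_rot: [-0.516, 0.518, -0.483, 0.482]
contact_force: [-9.0, -0.4, 7.4]
width: 0.0085
```

```bash
python3 - <<'E'
from st import *
pst()
p,d=get_image('scene'); save('scene3',p)
E
```

```text
t 5.67 p [0.5509 0.0394 0.2671] jawyaw 0.068 app [-0.002 -0.001 -1.   ] F [-9.01 -0.39  7.4 ] w 0.0085 q [-0.05  0.23  1.52 -0.    1.39 -0.12]
```

View pics/scene3.png

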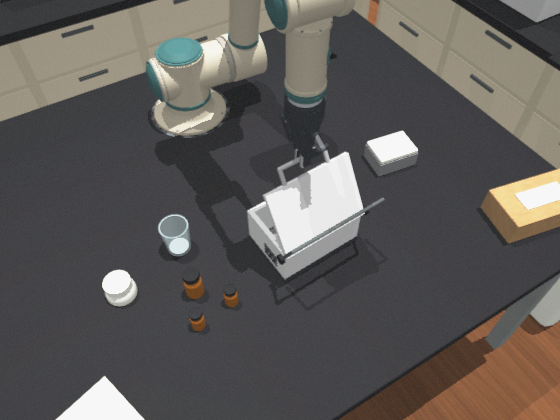

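The lid is at about 1.02 rad and following. There's ~10 N of radial force, so my hinge estimate is a few mm off. I'll refit it from the measured track and add some outward correction.

```bash
python3 - <<'E'
import numpy as np
yaw=.066
f=lambda a: np.array([-.185*np.cos(a)+.006*np.sin(a), .185*np.sin(a)+.006*np.cos(a)])
seq=np.r_[1.024:1.65:.06]
for i in range(len(seq)-1):
    dx,dz=f(seq[i+1])-f(seq[i]); print(round(seq[i+1],3),np.round([dx*np.cos(yaw),dx*np.sin(yaw),dz],4), 'abs',np.round(np.array([.642,.108-.002])+f(seq[i+1]),4))
E
```

```text
1.084 [0.0098 0.0006 0.0052] abs [0.5608 0.2723]
1.144 [0.0101 0.0007 0.0046] abs [0.5709 0.2769]
1.204 [0.0104 0.0007 0.004 ] abs [0.5813 0.2808]
1.264 [0.0106 0.0007 0.0033] abs [0.5918 0.2842]
1.324 [0.0108 0.0007 0.0027] abs [0.6026 0.2869]
1.384 [0.0109 0.0007 0.002 ] abs [0.6135 0.2889]
1.444 [0.011  0.0007 0.0014] abs [0.6246 0.2903]
1.504 [0.0111 0.0007 0.0007] abs [0.6356 0.291 ]
1.564 [0.0111 0.0007 0.    ] abs [0.6467 0.291 ]
1.624 [ 0.0111  0.0007 -0.0006] abs [0.6578 0.2904]
```

Call:
jog_arm([
  [0.006,[-0.001,0,0.0015],0],
  [0.006,[0,0,0],0],
])

```text
clock: 5.98
position: [0.5527, 0.0395, 0.2683]
ee_rot: [0.518, -0.516, 0.481, -0.484]
contact_force: [-3.0, -0.7, 7.4]
width: 0.0086
```

Call:
jog_arm([
  [0.006,[0.0098,0.0006,0.0062],0],
  [0.006,[0.0101,0.0007,0.0051],0],
  [0.006,[0.0104,0.0007,0.0045],0],
  [0.006,[0.0106,0.0007,0.0038],0],
  [0.006,[0.0108,0.0007,0.0027],0],
  [0.006,[0,0,0],0],
])

```text
clock: 6.72
position: [0.6056, 0.0427, 0.2888]
ee_rot: [0.518, -0.516, 0.481, -0.484]
contact_force: [1.3, -3.9, 0.2]
width: 0.0086
```

```bash
python3 - <<'E'
from st import *
for i in range(1):
    pst()
p,d=get_image('top'); save('top4',p)
p,d=get_image('scene'); save('scene4',p)
pst()
E
```

```text
t 6.72 p [0.6056 0.0427 0.2888] jawyaw 0.068 app [ 0.005 -0.001 -1.   ] F [ 1.33 -3.85  0.19] w 0.0086 q [-0.04  0.3   1.37 -0.    1.47 -0.11]
t 6.83 p [0.6051 0.0427 0.2887] jawyaw 0.068 app [ 0.005 -0.001 -1.   ] F [ 1.44 -3.52 -0.63] w 0.0088 q [-0.04  0.3   1.37 -0.    1.47 -0.11]
```

View pics/scene4.png

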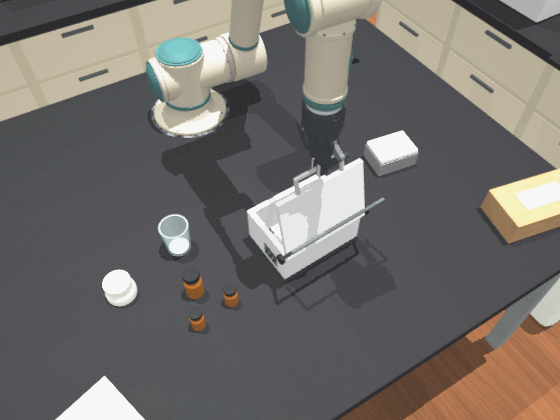

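Force is near zero and the lid is at ~1.34 rad. I'll continue to about 1.58 and then feel in small steps.

Call:
jog_arm([
  [0.006,[0.011,0.0007,0.002],0],
  [0.006,[0.011,0.0007,0.0013],0],
  [0.006,[0.011,0.0007,0.0006],0],
  [0.006,[0.011,0.0007,0],0],
  [0.006,[0,0,0],0],
])

```text
clock: 7.45
position: [0.6483, 0.0454, 0.2929]
ee_rot: [0.517, -0.516, 0.482, -0.484]
contact_force: [0.4, -4.8, 2.9]
width: 0.0085
```

```bash
python3 - <<'E'
from st import *
pst()
p,d=get_image('wrist'); save('wrist5',p)
f=lambda a: np.array([-.185*np.cos(a)+.006*np.sin(a), .185*np.sin(a)+.006*np.cos(a)])
for a in np.r_[1.56:1.97:.04]: print(round(a,2),(np.array([.642,.106])+f(a)).round(4))
E
```

```text
t 7.45 p [0.6483 0.0454 0.2929] jawyaw 0.068 app [ 0.003 -0.001 -1.   ] F [ 0.38 -4.8   2.85] w 0.0085 q [-0.04  0.37  1.26 -0.    1.51 -0.1 ]
1.56 [0.646  0.2911]
1.6 [0.6534 0.2907]
1.64 [0.6608 0.2901]
1.68 [0.6681 0.2892]
1.72 [0.6754 0.2881]
1.76 [0.6827 0.2866]
1.8 [0.6899 0.2848]
1.84 [0.697  0.2827]
1.88 [0.704  0.2804]
1.92 [0.7109 0.2778]
1.96 [0.7177 0.2749]
```

View pics/wrist5.png

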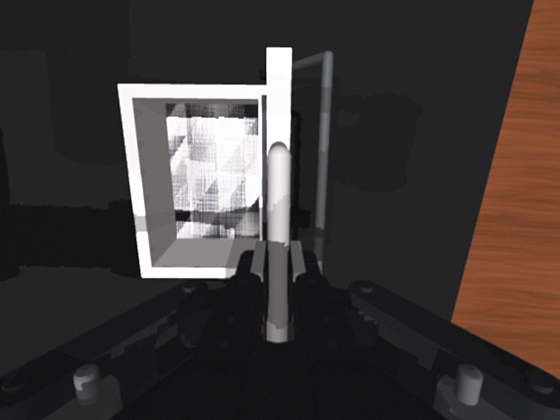

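The wrist view shows the lid upright, with the bail bar behind it at column ~322. I'll feel for the stop slowly.

Call:
jog_arm([
  [0.006,[0.002,0.0001,-0.0002],0],
  [0.006,[0.002,0.0001,-0.0002],0],
  [0.006,[0.002,0.0001,-0.0002],0],
  [0.006,[0.002,0.0001,-0.0002],0],
  [0.006,[0.002,0.0001,-0.0002],0],
])

```text
clock: 8.12
position: [0.656, 0.0459, 0.2924]
ee_rot: [-0.516, 0.517, -0.483, 0.483]
contact_force: [-1.7, -4.7, 6.3]
width: 0.0087
```

Call:
jog_arm([
  [0.006,[0.0015,0.0001,-0.0002],0],
  [0.006,[0.0015,0.0001,-0.0002],0],
  [0.006,[0.0015,0.0001,-0.0002],0],
])

```text
clock: 8.5
position: [0.6608, 0.0461, 0.2917]
ee_rot: [-0.516, 0.517, -0.482, 0.483]
contact_force: [-2.5, -5.2, 5.2]
width: 0.0083
```

Call:
jog_arm([
  [0.006,[0.0015,0.0001,-0.0003],0],
  [0.006,[0.0015,0.0001,-0.0003],0],
  [0.006,[0.0015,0.0001,-0.0003],0],
])

```text
clock: 8.88
position: [0.6653, 0.0464, 0.2911]
ee_rot: [-0.516, 0.517, -0.482, 0.483]
contact_force: [-2.4, -5.4, 5.5]
width: 0.0087
```

Call:
jog_arm([
  [0.006,[0.0015,-0.0003,-0.0002],0],
  [0.006,[0.0015,-0.0003,-0.0002],0],
  [0.006,[0.0015,-0.0003,-0.0002],0],
])

```text
clock: 9.25
position: [0.6698, 0.0465, 0.2903]
ee_rot: [0.517, -0.516, 0.483, -0.483]
contact_force: [-4.0, -1.8, 5.4]
width: 0.0086
```

Call:
jog_arm([
  [0.006,[0.0015,-0.0002,-0.0002],0],
  [0.006,[0.0015,-0.0002,-0.0003],0],
  [0.006,[0.0015,0,-0.0003],0],
])

```text
clock: 9.62
position: [0.6741, 0.0468, 0.2895]
ee_rot: [0.517, -0.516, 0.483, -0.482]
contact_force: [-2.7, -2.6, 6.5]
width: 0.0089
```

Call:
jog_arm([
  [0.006,[0.0015,0,-0.0003],0],
  [0.006,[0.0015,0,-0.0003],0],
])

```text
clock: 9.88
position: [0.6777, 0.0469, 0.2886]
ee_rot: [0.518, -0.516, 0.483, -0.482]
contact_force: [-2.0, -0.6, 4.7]
width: 0.0086
```

Call:
jog_arm([
  [0.006,[0.0015,0,-0.0003],0],
  [0.006,[0.0015,0,-0.0003],0],
])

```text
clock: 10.12
position: [0.6807, 0.0471, 0.2879]
ee_rot: [0.518, -0.516, 0.483, -0.482]
contact_force: [-2.5, 0.2, 6.0]
width: 0.009
```

Call:
jog_arm([
  [0.006,[0.0015,0.0001,-0.0003],0],
  [0.006,[0.0012,0.0001,-0.0003],0],
])

```text
clock: 10.38
position: [0.6836, 0.0472, 0.2871]
ee_rot: [0.518, -0.516, 0.483, -0.482]
contact_force: [-1.9, 0.9, 5.0]
width: 0.0088
```

Call:
jog_arm([
  [0.006,[0.0012,0.0001,-0.0003],0],
  [0.006,[0.0012,0.0001,-0.0003],0],
])

```text
clock: 10.62
position: [0.6861, 0.0474, 0.2865]
ee_rot: [0.518, -0.516, 0.483, -0.482]
contact_force: [-2.5, 0.7, 6.4]
width: 0.0085
```

Call:
jog_arm([
  [0.006,[0.0012,0.0001,-0.0003],0],
  [0.006,[0.0012,0.0001,-0.0003],0],
])

```text
clock: 10.88
position: [0.6884, 0.0476, 0.2859]
ee_rot: [0.518, -0.516, 0.483, -0.482]
contact_force: [-2.5, 0.4, 4.9]
width: 0.0081
```

Call:
jog_arm([
  [0.006,[0.0012,0.0001,-0.0003],0],
  [0.006,[0.0012,0.0001,-0.0003],0],
])

```text
clock: 11.12
position: [0.6907, 0.0477, 0.2852]
ee_rot: [0.517, -0.516, 0.483, -0.482]
contact_force: [-1.4, 1.1, -0.2]
width: 0.0086
```

Call:
jog_arm([
  [0.006,[0.001,0.0001,-0.0003],0],
  [0.006,[0.001,0.0001,-0.0003],0],
])

```text
clock: 11.38
position: [0.693, 0.0478, 0.2844]
ee_rot: [0.517, -0.516, 0.483, -0.482]
contact_force: [-1.7, 1.7, 4.8]
width: 0.0086
```

Call:
jog_arm([
  [0.006,[0.001,0.0001,-0.0003],0],
  [0.006,[0.001,0.0001,-0.0003],0],
])

```text
clock: 11.62
position: [0.695, 0.0479, 0.2837]
ee_rot: [0.517, -0.516, 0.483, -0.482]
contact_force: [-1.6, 0.1, 5.8]
width: 0.0088
```

Call:
jog_arm([
  [0.006,[0.001,0.0001,-0.0003],0],
  [0.006,[0.001,0.0001,-0.0003],0],
])

```text
clock: 11.88
position: [0.6969, 0.048, 0.2832]
ee_rot: [0.517, -0.516, 0.483, -0.482]
contact_force: [-0.7, 1.2, 6.3]
width: 0.0085
```

Call:
jog_arm([
  [0.006,[0.001,0.0001,-0.0003],0],
  [0.006,[0.001,0.0001,-0.0003],0],
])

```text
clock: 12.12
position: [0.6988, 0.0481, 0.2825]
ee_rot: [0.517, -0.516, 0.483, -0.482]
contact_force: [-2.4, 1.6, 6.0]
width: 0.0091
```

Call:
jog_arm([
  [0.006,[0.001,0.0001,-0.0003],0],
  [0.006,[0.001,0.0001,-0.0003],0],
])

```text
clock: 12.38
position: [0.7009, 0.0482, 0.2816]
ee_rot: [0.517, -0.517, 0.483, -0.482]
contact_force: [-1.5, 2.4, 4.0]
width: 0.0089
```

Call:
jog_arm([
  [0.006,[0.001,0.0001,-0.0003],0],
  [0.006,[0.001,0.0001,-0.0003],0],
])

```text
clock: 12.62
position: [0.702, 0.0483, 0.2812]
ee_rot: [-0.516, 0.517, -0.483, 0.482]
contact_force: [-4.3, 1.7, 7.0]
width: 0.0086
```

Call:
jog_arm([
  [0.006,[0.001,0.0001,-0.0003],0],
  [0.006,[0.001,0.0001,-0.0003],0],
])

```text
clock: 12.88
position: [0.7023, 0.0483, 0.2811]
ee_rot: [-0.515, 0.518, -0.484, 0.481]
contact_force: [-9.8, 2.0, 9.5]
width: 0.0089
```

Call:
jog_arm([
  [0.006,[0.001,0.0001,-0.0003],0],
  [0.006,[0.001,0.0001,-0.0003],0],
])

```text
clock: 13.12
position: [0.7025, 0.0483, 0.2811]
ee_rot: [-0.515, 0.519, -0.485, 0.48]
contact_force: [-13.5, 1.7, 11.8]
width: 0.0087
```

Contact: the position has stalled at x≈0.7023 while the force climbs to about 16 N tangential. I'll ease off slightly and hold for about a second.

Call:
jog_arm([
  [0.006,[-0.0006,0,0.0002],0],
  [0.006,[0,0,0],0],
  [0.006,[0,0,0],0],
  [0.006,[0,0,0],0],
])

```text
clock: 13.62
position: [0.7025, 0.0483, 0.2811]
ee_rot: [-0.515, 0.519, -0.485, 0.481]
contact_force: [-11.8, 1.5, 9.8]
width: 0.0089
```

Call:
jog_arm([
  [0.006,[0,0,0],0],
  [0.006,[0,0,0],0],
  [0.006,[0,0,0],0],
  [0.006,[0,0,0],0],
])

```text
clock: 14.12
position: [0.7025, 0.0483, 0.2811]
ee_rot: [-0.515, 0.519, -0.485, 0.481]
contact_force: [-11.5, 1.2, 9.8]
width: 0.0087
```

```bash
python3 - <<'E'
from st import *
pst()
E
```

```text
t 14.12 p [0.7025 0.0483 0.2811] jawyaw 0.068 app [-0.008 -0.    -1.   ] F [-11.47   1.19   9.77] w 0.0087 q [-0.03  0.47  1.13 -0.    1.55 -0.1 ]
```

Held for ~1 s at about 11 N above hinge friction, which is about 23 N on the bail. I'll relax most of the load and release.

Call:
jog_arm([
  [0.006,[-0.001,0,0.0008],0],
  [0.006,[-0.001,0,0.0008],0],
  [0.006,[-0.0005,0,0.0003],0],
  [0.006,[0,0,0],0],
])

```text
clock: 14.62
position: [0.7022, 0.0483, 0.2812]
ee_rot: [-0.516, 0.518, -0.484, 0.482]
contact_force: [-5.6, 1.4, 2.7]
width: 0.0085
```

Call:
jog_arm([
  [0.006,[-0.0008,0,0.0003],0],
  [0.012,[0,0,0],0],
  [0.018,[0,0,0],0],
  [0.026,[0,0,0],0],
  [0.026,[0,0,0],0],
  [0.026,[0,0,0.002],0],
])

```text
clock: 15.38
position: [0.7031, 0.0482, 0.2843]
ee_rot: [0.517, -0.517, 0.483, -0.483]
contact_force: [1.1, 0.7, -0.2]
width: 0.0259
```

```bash
python3 - <<'E'
from st import *
pst()
p,d=get_image('wrist'); save('wrist6',p)
E
```

```text
t 15.38 p [0.7031 0.0482 0.2843] jawyaw 0.068 app [ 0. -0. -1.] F [ 1.08  0.74 -0.22] w 0.0259 q [-0.03  0.46  1.13 -0.    1.55 -0.1 ]
```

View pics/wrist6.png

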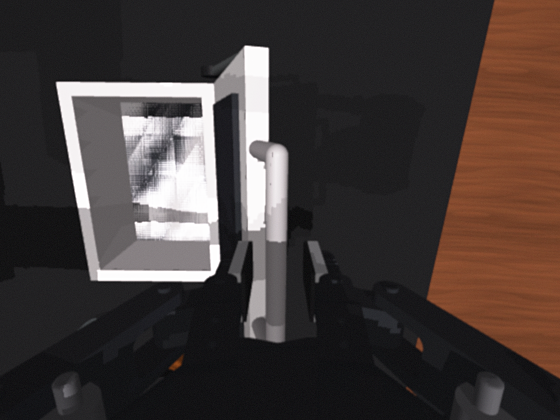

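The fingers are clear on both sides of the bar. I'll retreat up, then go over to the jar with a quarter turn.

Call:
jog_arm([
  [0.026,[0,0,0.04],0],
  [0.026,[0,0,0.04],0],
])

```text
clock: 15.68
position: [0.7029, 0.0482, 0.3649]
ee_rot: [-0.517, 0.517, -0.483, 0.483]
contact_force: [1.2, 0.1, -0.5]
width: 0.0261
```

Call:
jog_arm([
  [0.06,[-0.016,-0.03,0],0.157],
  [0.06,[-0.016,-0.03,0],0.157],
  [0.06,[-0.014,-0.03,0],0.157],
  [0.06,[-0.014,-0.03,0],0.157],
  [0.06,[-0.014,-0.03,-0.01],0.157],
  [0.06,[-0.014,-0.03,-0.02],0.157],
  [0.06,[-0.014,-0.03,-0.03],0.157],
  [0.06,[-0.014,-0.03,-0.03],0.157],
  [0.06,[-0.014,-0.03,-0.03],0.157],
  [0.06,[-0.007,-0.025,-0.01],0.157],
])

```text
clock: 16.92
position: [0.5643, -0.2474, 0.2324]
ee_rot: [0.707, -0.706, -0.024, 0.026]
contact_force: [0.5, 0.3, 0.9]
width: 0.0598
```

```bash
python3 - <<'E'
from st import *
pst()
m=camera_model('wrist');print(np.round(m['world_from_camera'],3))
p,d=get_image('wrist'); save('wrist7',p); C=cloud('wrist',d)
print([(np.round(r['position'],1).tolist(),round(r['score'],2)) for r in spot_in('sample_jar','wrist')])
mm=(d>0)&(C[...,2]>0.068)&(C[...,2]<0.1)&(abs(C[...,0]-.566)<.04)&(abs(C[...,1]+.246)<.04)
Q=C[mm]; 
if len(Q): print(len(Q),np.percentile(Q,[1,99],axis=0).round(4)); print(cv2.minEnclosingCircle(Q[:,:2].astype(np.float32)))
p,d=get_image('scene'); save('scene7',p)
E
```

```text
t 16.93 p [ 0.5643 -0.2474  0.2324] jawyaw 1.643 app [-0.003  0.002 -1.   ] F [0.54 0.26 0.93] w 0.0598 q [-0.53  0.35  1.44 -0.    1.36 -2.17]
[[-0.072 -0.963 -0.261  0.498]
 [ 0.997 -0.069 -0.021 -0.25 ]
 [ 0.002 -0.262  0.965  0.357]
 [ 0.     0.     0.     1.   ]]
[([249.4, 249.6], 0.94), ([275.3, 191.8], 0.83), ([324.0, 243.7], 0.56)]
1118 [[ 0.5463 -0.2639  0.0707]
 [ 0.5808 -0.2301  0.0795]]
((0.5640184879302979, -0.24696668982505798), 0.018515245988965034)
```

View pics/wrist7.png

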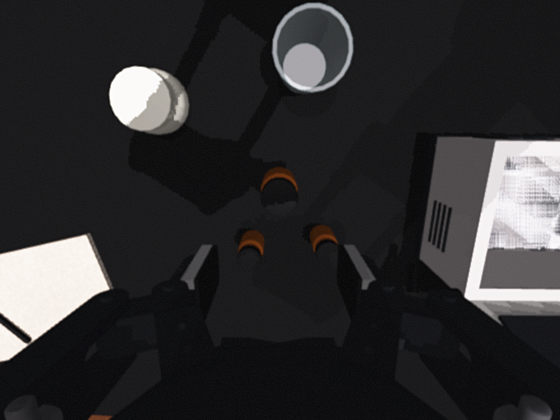

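View pics/scene7.png

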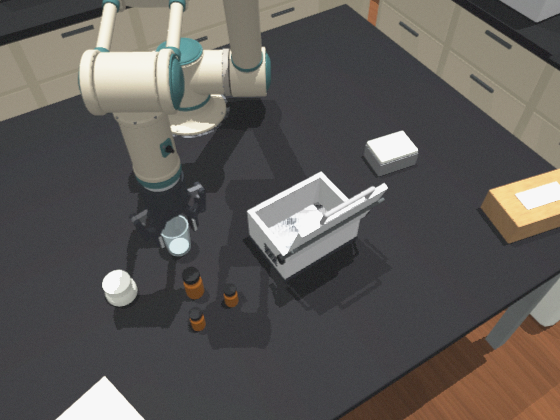

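The lid rests open against the bail in the scene view. The wrist view shows the target jar at (279,190), with the smaller ones at (250,245) and (323,240). The jar centre is (0.564, -0.247) with its top at 0.0795, matching the 80 mm size. I'm descending around it.

Call:
jog_arm([
  [0.06,[0,0.0005,-0.04],0],
  [0.06,[0,0,-0.04],0],
  [0.06,[0,0,-0.035],0],
  [0.06,[0,0,-0.03],0],
  [0.06,[0,0,-0.02],0],
  [0.06,[0,0,-0.015],0],
  [0.06,[0,0,0],0],
])

```text
clock: 17.95
position: [0.566, -0.2455, 0.0539]
ee_rot: [0.707, -0.706, -0.023, 0.024]
contact_force: [-0.1, -0.5, 0.2]
width: 0.0601
```

Call:
jog_arm([
  [0.05,[0,0,0],0],
  [0.045,[0,0,0],0],
  [0.03,[0,0,0],0],
  [0.03,[0,0,0],0],
  [0.03,[0,0,0],0],
  [0.03,[0,0,0],0],
], force=30)

```text
clock: 18.7
position: [0.5666, -0.2464, 0.0555]
ee_rot: [-0.706, 0.707, 0.024, -0.023]
contact_force: [-0.5, 0.8, 6.4]
width: 0.0381
```

Gripped: the width is 38 mm on the 40 mm jar. Lifting.

Call:
jog_arm([
  [0.03,[0,0,0.01],0],
  [0.03,[0,0,0.02],0],
  [0.03,[0,0,0.03],0],
  [0.03,[0,0,0.04],0],
  [0.03,[0,0,0.04],0],
  [0.03,[0,0,0.02],0],
  [0.03,[0,0,0],0],
])

```text
clock: 19.58
position: [0.5666, -0.2468, 0.2162]
ee_rot: [-0.706, 0.707, 0.025, -0.023]
contact_force: [-0.7, 0.2, -0.6]
width: 0.0381
```

```bash
python3 - <<'E'
from st import *
pst()
p,d=get_image('scene'); save('scene8',p); C=cloud('scene',d)
mm=(d>0)&(C[...,2]>0.12)&(abs(C[...,0]-.566)<.05)&(abs(C[...,1]+.246)<.06)
# amber pixels
hsv=cv2.cvtColor(p,cv2.COLOR_RGB2HSV); am=(hsv[...,0]<20)&(hsv[...,1]>150)&(hsv[...,2]>60)&mm
Q=C[am]; print(len(Q),np.percentile(Q,[2,50,98],axis=0).round(3) if len(Q) else 0)
# cooler rim from scene
m=(d>0)&(abs(C[...,2]-.105)<.005)&(C[...,0]>.45)&(C[...,0]<.68)&(abs(C[...,1]-.04)<.14)
R_=C[m][:,:2].astype(np.float32); print('rim',len(R_),cv2.minAreaRect(R_))
E
```

```text
t 19.57 p [ 0.5666 -0.2468  0.2162] jawyaw 1.638 app [ 0.003 -0.002 -1.   ] F [-0.73  0.17 -0.62] w 0.0381 q [-0.52  0.36  1.47 -0.    1.32 -2.16]
106 [[ 0.571 -0.264  0.166]
 [ 0.584 -0.244  0.177]
 [ 0.588 -0.229  0.215]]
rim 1028 ((0.5746327042579651, 0.03891756385564804), (0.16636736690998077, 0.23771628737449646), 3.0217154026031494)
```

View pics/scene8.png

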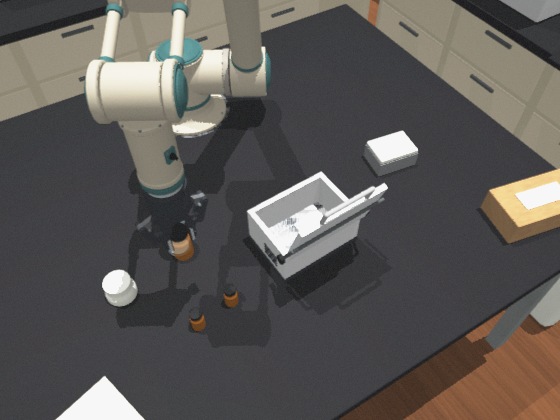

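The jar is held upright at scene (182,243). Moving above the chamber centre at about (0.563, 0.038).

Call:
jog_arm([
  [0.03,[0,0.025,0.002],0],
  [0.03,[0,0.04,0],0],
  [0.03,[-0.001,0.045,0],0],
  [0.03,[-0.001,0.045,0],0],
  [0.03,[-0.001,0.045,0],0],
  [0.03,[-0.001,0.045,0],0],
  [0.03,[0,0.025,0],0],
  [0.03,[0,0.015,0],0],
  [0.03,[0,0,0],0],
])

```text
clock: 20.75
position: [0.5613, 0.0398, 0.2156]
ee_rot: [0.707, -0.707, -0.024, 0.025]
contact_force: [0.9, -0.3, -0.4]
width: 0.038
```

```bash
python3 - <<'E'
from st import *
pst()
p,d=get_image('scene'); save('scene9',p)
p,d=get_image('wrist'); save('wrist9',p)
E
```

```text
t 20.75 p [0.5613 0.0398 0.2156] jawyaw 1.64 app [-0.002  0.    -1.   ] F [ 0.89 -0.34 -0.41] w 0.038 q [-0.05  0.28  1.58 -0.    1.28 -1.69]
```

View pics/scene9.png

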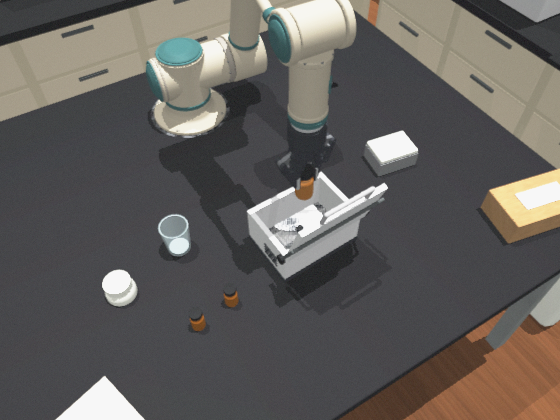

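View pics/wrist9.png

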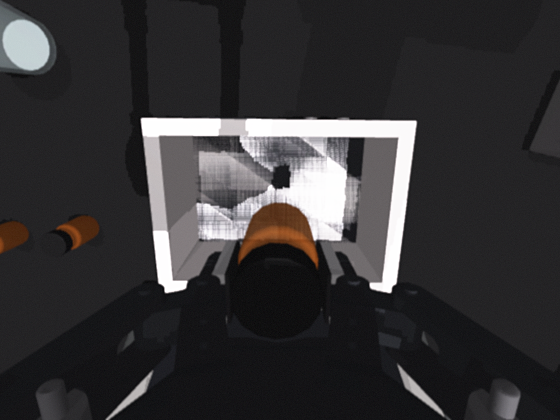

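The jar is centred over the chamber in the wrist view, with clearance at both sides. I'm lowering it to just above the floor, then touching down slowly.

Call:
jog_arm([
  [0.03,[0,0,-0.02],0],
  [0.03,[0,0,-0.03],0],
  [0.03,[0,0,-0.03],0],
  [0.03,[0,0,-0.025],0],
  [0.03,[0,0,-0.018],0],
  [0.03,[0,0,-0.01],0],
  [0.03,[0,0,-0.005],0],
  [0.03,[0,0,0],0],
])

```text
clock: 21.85
position: [0.5622, 0.0384, 0.0785]
ee_rot: [-0.707, 0.707, 0.024, -0.023]
contact_force: [-0.4, 0.2, -1.3]
width: 0.0381
```

Call:
jog_arm([
  [0.03,[0,0,-0.001],0],
  [0.03,[0,0,-0.001],0],
  [0.03,[0,0,0],0],
])

```text
clock: 22.22
position: [0.562, 0.0388, 0.0765]
ee_rot: [0.707, -0.707, -0.024, 0.024]
contact_force: [-0.5, -0.0, -1.8]
width: 0.0385
```

Call:
jog_arm([
  [0.03,[0,0,-0.0015],0],
  [0.03,[0,0,-0.0015],0],
  [0.03,[0,0,-0.0015],0],
  [0.03,[0,0,0],0],
])

```text
clock: 22.72
position: [0.5618, 0.0388, 0.0716]
ee_rot: [0.707, -0.707, -0.024, 0.024]
contact_force: [0.1, 0.2, -0.6]
width: 0.0382
```

Call:
jog_arm([
  [0.03,[0,0,-0.001],0],
  [0.03,[0,0,-0.001],0],
  [0.03,[0,0,0],0],
])

```text
clock: 23.1
position: [0.5619, 0.0388, 0.0697]
ee_rot: [0.707, -0.707, -0.024, 0.024]
contact_force: [-0.0, -0.4, -2.7]
width: 0.0382
```

Call:
jog_arm([
  [0.03,[0,0,-0.001],0],
  [0.03,[0,0,-0.0005],0],
  [0.03,[0,0,0],0],
])

```text
clock: 23.48
position: [0.5619, 0.0388, 0.0683]
ee_rot: [0.707, -0.707, -0.024, 0.024]
contact_force: [-0.1, 0.5, -0.8]
width: 0.0384
```

Call:
jog_arm([
  [0.03,[0,0,-0.0008],0],
  [0.03,[0,0,-0.0007],0],
  [0.03,[0,0,0],0],
])

```text
clock: 23.85
position: [0.5623, 0.0388, 0.0676]
ee_rot: [0.707, -0.707, -0.024, 0.023]
contact_force: [-1.9, 0.7, 4.6]
width: 0.0382
```

Call:
jog_arm([
  [0.03,[0,0,-0.0008],0],
  [0.03,[0,0,0],0],
])

```text
clock: 24.1
position: [0.5625, 0.0388, 0.0675]
ee_rot: [0.707, -0.707, -0.024, 0.023]
contact_force: [-2.1, -0.1, 9.6]
width: 0.0385
```

Touchdown at 0.0675, exactly as predicted. I'll ease the load and release.

Call:
jog_arm([
  [0.03,[0,0,0.0012],0],
  [0.039,[0,0,0],0],
  [0.041,[0,0,0],0],
  [0.045,[0,0,0],0],
  [0.055,[0,0,0],0],
  [0.06,[0,0,0],0],
  [0.06,[0,0,0],0],
])

```text
clock: 24.98
position: [0.562, 0.0387, 0.0672]
ee_rot: [0.707, -0.707, -0.024, 0.024]
contact_force: [-0.9, -0.6, 0.1]
width: 0.0601
```

```bash
python3 - <<'E'
from st import *
pst()
p,d=get_image('wrist'); save('wrist10',p)
E
```

```text
t 24.98 p [0.562  0.0387 0.0672] jawyaw 1.638 app [-0.  0. -1.] F [-0.9  -0.59  0.06] w 0.0601 q [-0.05  0.42  1.79  0.    0.94 -1.69]
```

View pics/wrist10.png

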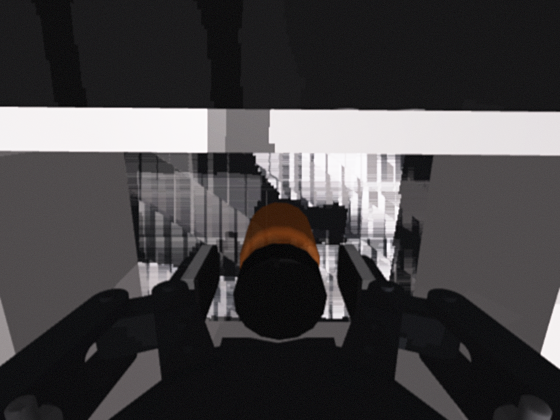

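The jar stands free between the open pads, with its cap at (280,290). Retreating straight up and then back towards the robot, for a clear view.

Call:
jog_arm([
  [0.06,[0,0,0.015],0],
  [0.06,[0,0,0.03],0],
  [0.06,[0,0,0.04],0],
  [0.06,[0,0,0.05],0],
  [0.06,[0,0,0.05],0],
  [0.06,[-0.05,0,0.03],0],
  [0.06,[-0.06,0,0],0],
  [0.06,[-0.06,0,0],0],
  [0.06,[-0.03,0,0],0],
  [0.06,[0,0,0],0],
])

```text
clock: 26.28
position: [0.3599, 0.039, 0.2835]
ee_rot: [-0.707, 0.707, 0.025, -0.023]
contact_force: [1.3, 0.7, 0.2]
width: 0.06
```

```bash
python3 - <<'E'
from st import *
pst()
p,d=get_image('scene'); save('scene11',cv2.resize(p[140:340,80:420],None,fx=2.3,fy=2.3)); C=cloud('scene',d)
m=(d>0)&(C[...,2]>0.13)&(C[...,0]>.62)&(C[...,0]<.76)&(abs(C[...,1]-.045)<.09)
Q=C[m]; 
for n,q in [('lid',Q)]: c=np.median(q,axis=0);print(n,len(q),c.round(3))
p,d=get_image('top'); save('top11',cv2.resize(p[120:280,180:440],None,fx=3,fy=3)); C=cloud('top',d)
m=(d>0)&(C[...,2]>0.055)&(C[...,2]<.1)&(abs(C[...,0]-.56)<.045)&(abs(C[...,1]-.04)<.06)
Q=C[m];print('jar top',len(Q),np.percentile(Q,[2,50,98],axis=0).round(3) if len(Q) else 0)
for c in ['scene','top']:
  for n in ['sample_jar','lid_handle','stop_bar','lid_back']:
    print(c,n,[(np.round(r['position'],1).tolist(),round(r['score'],2)) for r in spot_point(n,c)])
E
```

```text
t 26.27 p [0.3599 0.039  0.2835] jawyaw 1.638 app [ 0.002 -0.    -1.   ] F [1.26 0.69 0.2 ] w 0.06 q [-0.09 -0.08  1.83  0.    1.39 -1.72]
lid 1618 [0.693 0.039 0.235]
jar top 132 [[0.543 0.021 0.059]
 [0.559 0.039 0.09 ]
 [0.577 0.056 0.096]]
scene sample_jar [([196.7, 322.7], 0.69)]
scene lid_handle [([351.7, 199.6], 0.91), ([388.7, 160.6], 0.23)]
scene stop_bar [([338.7, 222.1], 0.75)]
scene lid_back [([335.8, 226.2], 0.69)]
top sample_jar [([361.1, 190.5], 0.68), ([334.1, 195.5], 0.43)]
top lid_handle [([260.9, 151.9], 0.73)]
top stop_bar [([262.3, 183.8], 0.45), ([393.4, 238.1], 0.37)]
top lid_back [([260.4, 167.7], 0.92), ([344.2, 256.3], 0.41)]
```

View pics/scene11.png

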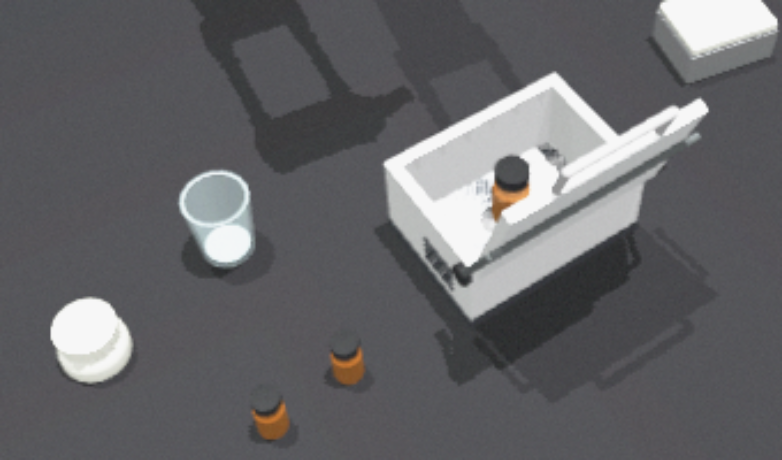

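View pics/top11.png

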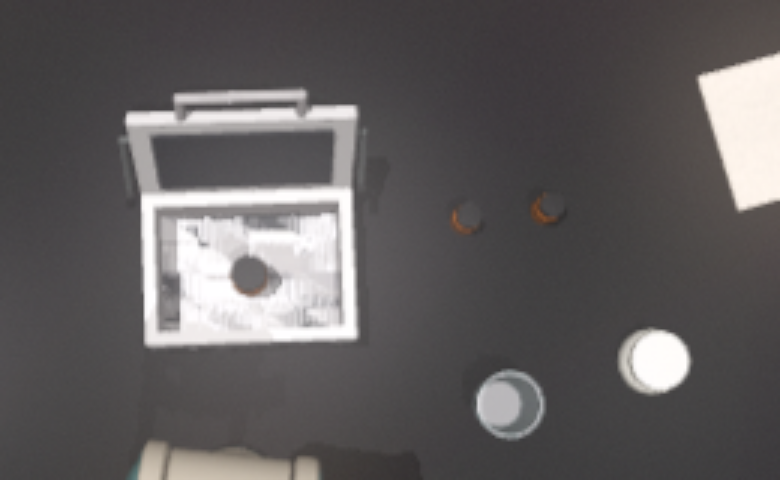

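The jar stands upright mid-chamber, with its top at 0.092–0.096 (0.092 expected), and the bystanders are unmoved. One last check of the lid angle against the contact reading.

```bash
python3 - <<'E'
from st import *
for c in ['scene','top']:
    p,d=get_image(c); C=cloud(c,d)
    m=(d>0)&(C[...,2]>0.272)&(C[...,0]>.66)&(C[...,0]<.75)&(abs(C[...,1]-.045)<.05)
    print(c,m.sum(),np.percentile(C[m],[5,50,95],axis=0).round(4).tolist())
print(at_z('top',(260.9,151.9),.286).round(4))
p,d=get_image('scene'); save('bail12',cv2.resize(p[170:270,250:400],None,fx=5,fy=5,interpolation=cv2.INTER_CUBIC))
E
```

```text
scene 263 [[0.7007, -0.0009, 0.2784], [0.7062, 0.0437, 0.2826], [0.711, 0.0904, 0.2858]]
top 140 [[0.6976, -0.0008, 0.2769], [0.7025, 0.047, 0.282], [0.7074, 0.0895, 0.2868]]
[0.7003 0.0418 0.286 ]
```

View pics/bail12.png

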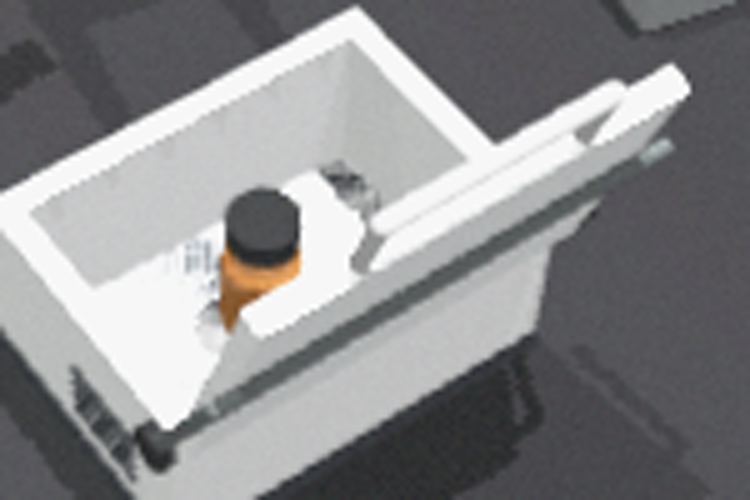

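The handle is still at x≈0.70–0.706, against 0.7025 at the press. The bail bar lies along the lid's outer face, and the jar is upright. Handing in.

```bash
python3 - <<'E'
from rig import sign_off
print(sign_off())
E
```

```text
the job is handed in; nothing more can be done
None
```

I opened the lid to its stop, then stood the 40 × 80 mm amber jar upright in the cooler's chamber. I handed the job in at about 26.5 s of the 72 s allowed. No verdict was reported.

- **Lid:** I pinched the bar and swung the lid back, feeling for the stop in 1–2 mm steps. It met the bail at about 1.87 rad. I held it there for about 1 s at roughly 11 N above hinge friction, or about 23 N on the bail. The highest reading was about 16 N tangential at the grip, or about 27 N on the bail. I then eased off and let go.
- **Jar:** I gripped it with 30 N and lowered it in steps of 1.5 mm or less. It touched down at the predicted height with under 10 N, and I released it with no load on it.
- **Last checks:**
  - The handle measured x = 0.700–0.706, against 0.7025 while pressed.
  - The bail bar lies along the lid's outer face.
  - The jar stands upright near the chamber centre, with its top at 0.09–0.096 m (0.092 expected).
  - The two smaller amber jars, the beaker, the squat jar and the tip box look undisturbed in the pictures. I did not re-measure them.
- **Disagreements:**
  - My first hinge estimate was about 3 mm off. That caused about 10 N of radial force during the swing, which I corrected.
  - At the end the point network reported only the two small look-alike jars, so the placed jar was checked by depth and by eye.

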